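# Make up the plating kit and the grinding kit

## Robot

A 7-joint arm with a two-finger parallel gripper is mounted at the origin on a cart in front of the work surface, level with it; the furniture and walls round the work are solid. World frame = base frame: x ahead of the robot, y to its left, z up, the work surface at z = 0. Lengths are in m, angles in rad, forces in N, time in s.
With the tool pointing down it reaches from about 0.4 to 0.85 m from the base axis. Payload 10.4 kg.
Tool frame: the origin (TCP) lies at the very end of the fingers, on their centre line; the grasp point (between the pads) lies 19 mm behind it; z points along the fingers, y is the line along which they close (so a half turn about z gives the same grasp; the last joint's range is limited). The gripper opens to 85 mm and grips with 20 to 120 N. Pads are 22 mm wide; open, the fingers measure 114 mm over their backs; the gripper's body (76 mm by 85 mm) begins 54 mm behind the grasp point. The pads swing forward as they close: fully open they stand 13 mm farther back than shut.
Start: joints at [-1.144, 0.332, -0.065, 1.46, 0.022, 1.35, -0.088], TCP at [0.272, 0.563, 0.231] pointing down, gripper open.
Joint ranges: [-2.6, 2.6], [-0.5, 2.12], [-1.47, 1.34], [0.16, 2.42], [-1.27, 4.41], [0.06, 2.06], [-2.6, 2.6]. Speed limits (rad/s): [2.22, 2.22, 2.79, 2.79, 3.14, 3.14, 3.14].

## Interface

Orientations are given as a unit quaternion [x, y, z, w].
In Python, from workcell import manip gives the robot as it stands.
- The arm moves only by the tool send_path, called after "Request:" by a JSON object that holds its "api" and its "payload", one argument or row to a line. Schema: {"type":"object","properties":{"rows":{"type":"array","items":{"type":"object","properties":{"ax":{"type":"number"},"ay":{"type":"number"},"az":{"type":"number"},"x":{"type":"number"},"y":{"type":"number"},"z":{"type":"number"},"jaw":{"type":"number"}},"additionalProperties":false,"required":["jaw"]},"minItems":1,"maxItems":20},"grip_force":{"type":"number"},"only":{"type":"string"},"quiet":{"type":"boolean"},"lines":{"type":"string"}},"required":["rows"],"additionalProperties":false}. rows is a list of rows, 1 to 20 of them, each an object with the fields ax, ay, az (a rotation vector in fractions of the full range, 1 being 2 rad), x, y, z (the shift in normalised numbers (1 is 1 m)), jaw (the opening from 0.0 (shut) to 1.0 (fully open)); a field left out counts as zero (the opening has to be given); each row is the pose to reach, as a shift and turn from the pose commanded when the call began, along the tool's axes at that moment; what a row does not reach only later rows make up. A row lasts 1/8 s, in which the tool goes at most 0.0625 m and 0.188 rad, less where a joint would pass 70% of its speed; a pose out of reach is approached as far as the arm can. The fingers move at their own pace and stop on an object; grip_force is the grip in N (left out, the last holds). Time passes only in rows, so rows that do not move let the fingers close. The tool returns the time, the measured TCP pose, the force, the opening and the grip force at its end. only (a regular expression) keeps the lines of the reply that match it, lines (a string "A,B") keeps lines A to B, and quiet returns only ok. Shift and turn numbers lie between -1 and 1, and a call with a number outside is refused. Input that does not fit is refused with a message, and nothing moves.
- manip.get_obs(): the state, without advancing time (a new reading comes with each control period).
- manip.camera(name): name is "scene" or "top" or "wrist"; returns the picture (480x640x3 uint8, blue, green, red); there is no depth.
- manip.calibration(name): a dict with "fx", "fy", "cx", "cy" (pixels), "world_from_camera" (4x4, takes a point from camera to world coordinates); the wrist camera has in their place "tool_from_camera" (4x4, takes a point from camera to tool coordinates, whose origin is the TCP and whose axes are the flange's). Camera axes: x right, y up, looking along -z (the intrinsics and any distortion apply to the point x, -y, -z); pixel columns grow to the right and rows downward; lengths in m; the calibration is good to about 2 mm. A picture is of the moment at which its call begins: read the wrist's pose just before it. calibration takes no time and is no camera call.
- manip.hand_in(): hands the job in; it is judged then, once.
Trained networks look in the newest picture that a camera, given by its name, has taken for a name from the list of things; names that differ only in an ending like _2 or _b are one class to them, and where a whole thing is asked for, a point or a joint stands for the part that bears it (a point fixed in the world has none). Each returns a list of dicts, best first, with "confidence" (0 to 1); they miss things now and then, are a little off and sometimes report something else, mostly with a low value. They report only what shows in the picture. A call takes as long as a camera call. They do not tell look-alikes from the thing itself.
- manip.outline_of(camera, thing): "mask" (480x640 bool, what is visible of it) and "bbox" ([left, top, right, bottom] in pixels, round what is visible of it).
The state is a dict: "clock": time; "joint_pos": joint angles; "joint_velocities": joint speeds; "tau": joint torques, N m; "position": TCP position; "ee_rot": TCP orientation; "ft_force": force on the tool from outside, world axes, zero at the start; "torque": the same for the moment, N m; "grip_width": opening from 0.0 (shut) to 1.0 (fully open); "grasp_force": force on a finger pad.
Only numpy, scipy, OpenCV 4.12 (cv2) and the standard library are available. Lean on these libraries where they do the work, as an engineer would, in place of code of your own. Each camera call takes 0.05 s, during which the arm holds its last target. There are 200 camera calls.

## Task

Make up two kits from the stock on the bench. For the plating kit, open the hinged case, lay the culture dish from the middle of the bench flat in its wide bay and the small tweezers lengthwise, about centred, in its narrow lane, and shut the lid fully; for the grinding kit, lay the black mixer lengthwise, about centred, in the tray's narrow lane and stand the smaller tub upright in the tray's wide bay. Leave the larger tub and the dropper bottle standing where they are.

Things in the scene. Friction and masses are not known exactly. Their poses are not given: they have to be found in the camera images.
- dish: round flat culture dish with its cover (one piece), 67 mm diameter, 14 mm high, 30 g. Origin: centre of the underside, z up. It stands by itself among the stock in the middle of the worktop, in front of the orange rack; the dishes far back beyond that rack are not stock. For the hinged case.
- fine_tweezers: small steel tweezers lying flat, 113 mm long along their own y, 17 mm wide, 10 mm high, 18 g. Origin: middle of the underside; they are gripped across their width at the middle. Stock for the hinged case.
- mixer: black pen-shaped hand mixer lying flat, 190 mm long along its own y. The thick grip, 24 mm wide (x), 23 high, reaches from y -23 to +95 mm; a thin tip goes on to y -95. Origin: middle of the whole length, underside. Centre of mass about y +36 mm: grip it there, across x. 90 g. For the tray.
- small_tub: the smaller screw-lid tub, upright, white with a cream lid (lid fast), 70 mm high; wall 48 mm diameter up to 58 mm, lid 53 mm diameter above. Origin: centre of the underside. 80 g. Stock for the tray.
- large_tub: the larger screw-lid tub, upright, 72 mm diameter, 100 mm high. Origin: centre of the underside. Belongs to neither kit: stays where it stands.
- dropper: small white dropper bottle with a long pointed nozzle, 27 mm diameter, 86 mm high. Origin: centre of the underside. Belongs to neither kit: stays where it stands.
- case: grey hinged case, fixed, outer 155 (x) x 202 (y) mm. Origin: centre of underside, x towards the hinge at the back. Walls 5 mm thick, 30 high; inner floor 5 mm above the worktop. A rib (top 11 mm up) along x parts it into a wide dish bay (y -96 to +26 mm, centre -35) and a narrow tweezers lane (y +29 to +96, centre +62), both x -72 to +72. Lid hinge line along y at x +77.5, z 30 mm.
- case_lid (a joint): angle of the case's lid: 0 shut, growing as its front edge swings up and back about the hinge, stop at 1.75 rad; at 1.6 it stands upright. It stays where it is left (friction 0.2 N m, about 2 N at the grip). Shut at every start.
- lid_grip (a point): middle of the black T-shaped grip on the lid: a bar along the case's y, 22 mm long, 16 mm thick, 33 mm above the lid panel. Shut, it lies 135 mm in front of the hinge line and 38 mm above it, 68 mm above the worktop. Pinched by its two ends (along y) from above, it turns between the fingers as the lid swings.
- tray: light bare-metal open tray, fixed, outer 225 (x) x 192 (y) mm, 22 high. Origin: centre of underside. Walls 4 mm; inner floor 4 mm above the worktop. A rib 3 mm thick (top 12 mm up) along x parts it into a narrow mixer lane (y -92 to -17 mm, centre -54) and a wide tub bay (y -14 to +92, centre +39), both x -108 to +108.
Mind the look-alikes: they are no part of the job. What is shaped like the small_tub but pink or red is not meant.

How it is judged:
By the outcome, as a careful person would: the job done as asked, in the order asked, and still so for the second after the job is handed in, with the robot touching nothing.
It also fails if it takes over 144 s, if anything falls off the work surface, if the arm or the gripper's body presses on something with over 40 N, if the wrist force passes 120 N, or if a joint passes its speed limit or range.

## Working session

There is one attempt and no reset: what is moved stays moved. The work goes in short steps, Python scripts to look and compute and a tool call to move; the robot and the scene stay as the last step left them, time stands still between calls to the robot, and variables do not carry over. Pictures are saved under pics/ and viewed, at most 15 in all, crops included, and the job is handed in when it is done.

```bash
ls; mkdir -p pics
```

Run:
```python
from workcell import manip
import cv2,numpy as np
np.set_printoptions(precision=4,suppress=True)
for c in ("scene","top"):
    im=manip.camera(c); cv2.imwrite(f"pics/{c}0.png",im)
    k=manip.calibration(c); print(c,k)
    for t in ("dish","fine_tweezers","mixer","small_tub","large_tub","dropper","case","tray","lid_grip"):
        for r in manip.outline_of(c,t)[:3]:
            m=r["mask"]; ys,xs=np.nonzero(m)
            print(c,t,round(r["confidence"],2),r["bbox"],xs.mean().round(1),ys.mean().round(1),m.sum())
o=manip.get_obs();print(o); print(manip.calibration("wrist"))
```

```text
pics
scene {'fx': 595.3836647841862, 'fy': 595.3836647841862, 'cx': 324.3036271511371, 'cy': 232.48809400604722, 'world_from_camera': array([[ 0.7984,  0.4559, -0.3933,  0.058 ],
       [-0.6021,  0.6149, -0.5094, -0.6842],
       [ 0.0096,  0.6435,  0.7654,  1.0872],
       [ 0.    ,  0.    ,  0.    ,  1.    ]])}
scene dish 0.96 [310.0, 300.7, 347.6, 329.5] 326.3 313.7 769
scene dish 0.26 [314.5, 326.8, 445.2, 449.9] 379.8 387.9 8193
scene fine_tweezers 0.49 [278.5, 241.2, 307.9, 254.0] 293.9 243.5 102
scene mixer 0.78 [281.1, 248.0, 342.4, 305.4] 318.2 272.4 638
scene mixer 0.28 [317.6, 328.4, 445.2, 448.6] 379.6 387.6 8144
scene small_tub 0.96 [310.8, 168.5, 329.6, 200.8] 320.9 182.8 495
scene small_tub 0.86 [326.1, 141.0, 346.8, 173.4] 334.8 155.6 545
scene small_tub 0.56 [321.4, 199.2, 340.1, 233.0] 327.6 214.4 590
scene large_tub 0.59 [383.3, 223.6, 417.1, 276.7] 399.3 251.3 1394
scene dropper 0.74 [356.8, 204.8, 367.4, 233.9] 361.7 220.8 190
scene case 0.8 [313.2, 330.3, 443.4, 460.4] 379.1 390.5 8971
scene tray 0.96 [150.0, 136.6, 270.1, 225.0] 209.0 181.3 5510
top {'fx': 613
[... 1052 characters left out ...]
 ,  0.0014, -0.    ,  0.0016,  0.0003, -0.0005, -0.0002]), 'tau': array([  0.0006, -62.5235,   0.0495, -39.1838,   0.0165,   0.002 ,
         0.    ]), 'position': array([0.2717, 0.5629, 0.2313]), 'ee_rot': array([0.223 , 0.9748, 0.    , 0.    ]), 'ft_force': array([-0.3322,  1.1688, -0.6239]), 'torque': array([-0.0197, -0.0304,  0.0254]), 'grasp_force': 0.0, 'grip_width': 1.004488725634391}
{'fx': 360.47999008557355, 'fy': 360.47999008557355, 'cx': 315.7910849547253, 'cy': 238.64073044525813, 'tool_from_camera': array([[-0.0015,  0.9645,  0.2641,  0.0665],
       [ 1.    ,  0.0014,  0.0007,  0.0012],
       [ 0.0003,  0.2641, -0.9645, -0.1428],
       [ 0.    ,  0.    ,  0.    ,  1.    ]])}
```

View pics/scene0.png

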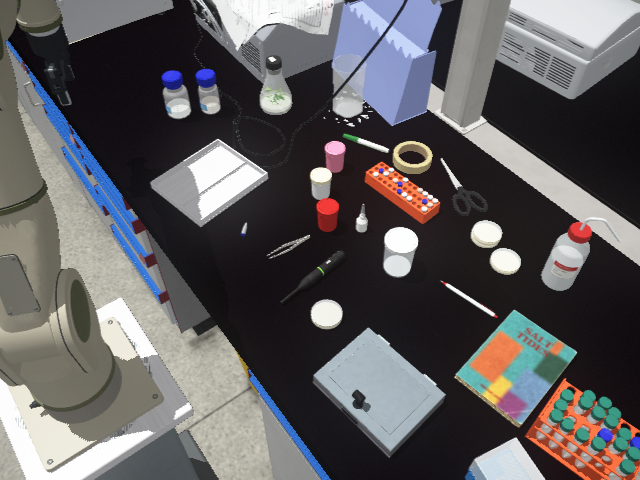

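View pics/top0.png

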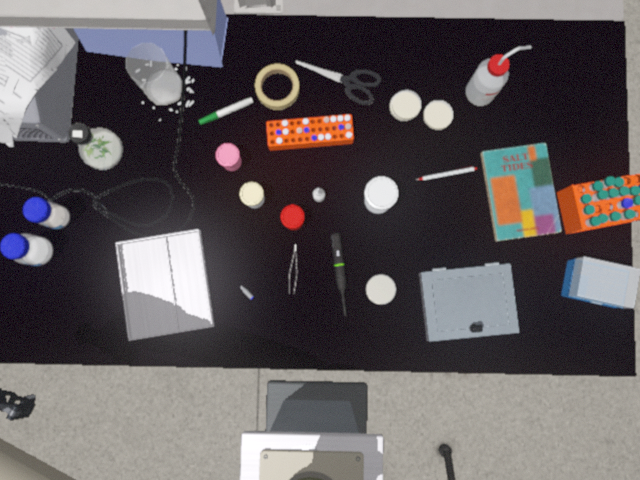

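The scene view shows the tray at (209,181), case (379,390) with its grip at (358,400), cream tub (321,183), tweezers (290,247), mixer (318,272) and dish (326,314). In the top view the same things are at tray (164,284), case (469,302), tub (252,194), tweezers (293,270), mixer (339,270) and dish (381,289).

Create h.py:
```python
from workcell import manip
import cv2,numpy as np
from scipy.spatial.transform import Rotation as R
np.set_printoptions(precision=4,suppress=True)
def T_tool():
    o=manip.get_obs();T=np.eye(4);T[:3,:3]=R.from_quat(o["ee_rot"]).as_matrix();T[:3,3]=o["position"];return T
def cam(name):
    k=manip.calibration(name)
    W=k["world_from_camera"] if name!="wrist" else T_tool()@k["tool_from_camera"]
    return k,W
def ray(c,p):
    k,W=c; d=W[:3,:3]@np.array([(p[0]-k["cx"])/k["fx"],-(p[1]-k["cy"])/k["fy"],-1.])
    return W[:3,3],d/np.linalg.norm(d)
def onz(c,p,z):
    o,d=ray(c,p); return o+d*(z-o[2])/d[2]
def proj(c,P):
    k,W=c; q=W[:3,:3].T@(np.asarray(P,float)-W[:3,3]); return np.array([k["cx"]-k["fx"]*q[0]/q[2],k["cy"]+k["fy"]*q[1]/q[2]])
def tri(rays):
    A=sum(np.eye(3)-np.outer(d,d) for o,d in rays);b=sum((np.eye(3)-np.outer(d,d))@o for o,d in rays)
    P=np.linalg.solve(A,b);return P,[round(float(np.linalg.norm(np.cross(P-o,d))),4) for o,d in rays]
def go(xyz,yaw):
    "shift/turn in tool axes to TCP xyz, tool down, tool y axis at world angle yaw (nearest half turn)"
    T=T_tool(); best=None
    for y in (yaw,yaw+np.pi):
        Y=np.array([np.cos(y),np.sin(y),0]);Z=np.array([0,0,-1.]);M=np.c_[np.cross(Y,Z),Y,Z]
        rv=R.from_matrix(T[:3,:3].T@M).as_rotvec()
        print("rot",rv,"shift",T[:3,:3].T@(np.asarray(xyz)-T[:3,3]))
def poly4(m):
    c=max(cv2.findContours(m.astype(np.uint8),cv2.RETR_EXTERNAL,cv2.CHAIN_APPROX_NONE)[0],key=cv2.contourArea)
    return cv2.boxPoints(cv2.minAreaRect(c)),cv2.approxPolyDP(cv2.convexHull(c),0.03*cv2.arcLength(c,True),True)[:,0]
def mask(c,t,i=0): return manip.outline_of(c,t)[i]
```

Run:
```python
from h import *
manip.camera("scene");manip.camera("top");S=cam("scene");P=cam("top")
pairs={"dish":((326.3,313.7),(380.6,289.3)),"mixer_c":((318.2,272.4),(339.1,266.6)),"small_tub":((320.9,182.8),(252.1,194.9)),"grip":((358,400),(477,326)),"dropper":((361.7,220.8),(319,194)),"large":((399.3,251.3),(380.1,194.9)),
"mix_tip":((283,301),(345,315)),"mix_end":((342,254),(335,236)),"tw_a":((308,238),(295,246)),"tw_b":((269,255),(292,293))}
for n,(a,b) in pairs.items(): print(n,*tri([ray(S,a),ray(P,b)]), onz(P,b,0.01))
for t,z in (("case",.03),("tray",.022)):
  for c,C in (("scene",S),("top",P)):
    q=poly4(mask(c,t)["mask"])[1]; W=np.array([onz(C,p,z) for p in q])
    print(t,c,q.tolist(),W[:,:2].tolist(),W.mean(0))
```

```text
dish [ 0.4784 -0.1494  0.0107] [0.0009, 0.0009] [ 0.4777 -0.149   0.01  ]
mixer_c [ 0.5282 -0.0538  0.0132] [0.0009, 0.0009] [ 0.5277 -0.0534  0.01  ]
small_tub [0.686  0.1474 0.0386] [0.0009, 0.0009] [0.6904 0.1514 0.01  ]
grip [ 0.3983 -0.3556  0.0557] [0.0022, 0.0022] [ 0.3991 -0.368   0.01  ]
dropper [ 0.6924 -0.0047  0.0311] [0.001, 0.001] [ 0.6955 -0.0039  0.01  ]
large [ 0.6868 -0.1413  0.0586] [0.0001, 0.0001] [ 0.6961 -0.1456  0.01  ]
mix_tip [ 0.4201 -0.0698  0.0151] [0.0026, 0.0026] [ 0.4178 -0.0687  0.01  ]
mix_end [ 0.6002 -0.0444  0.0148] [0.0031, 0.0031] [ 0.5981 -0.0427  0.01  ]
tw_a [0.5748 0.049  0.0001] [0.0007, 0.0007] [0.5731 0.0489 0.01  ]
tw_b [0.4664 0.0521 0.0144] [0.0015, 0.0015] [0.4652 0.0531 0.01  ]
case scene [[366, 328], [444, 394], [391, 455], [314, 383]] [[0.5161275888983067, -0.23526207352083628], [0.542829732276887, -0.4345242480046778], [0.38667427792185083, -0.46101265337697805], [0.35898058043859515, -0.2692223828247193]] [ 0.4512 -0.35    0.03  ]
case top [[510, 264], [517, 332], [427, 340], [420, 273]] [[0.539809579795951, -0.43828156926566497], [0.3880859569190726, -0.45211446595592397], [0.3663071766888777, -0.25170416745095886], [0.51546977349152, -0.235574441368479]] [ 0.4524 -0.3444  0.03  ]
tray scene [[219, 140], [267, 178], [199, 225], [151, 182]] [[0.5736605222063944, 0.4516715485758852], [0.5973943566910377, 0.2547883827470965], [0.3821130123142181, 0.21898373758167844], [0.3559393871596678, 0.4155656037601364]] [0.4773 0.3353 0.022 ]
tray top [[199, 230], [213, 324], [128, 339], [117, 245]] [[0.6044550395318694, 0.26901292946449457], [0.39169583242683614, 0.2287004789319337], [0.3543284882577081, 0.4188620262778626], [0.5662799512354344, 0.4552997296844948]] [0.4792 0.343  0.022 ]
```

Run:
```python
from h import *
go((.48,.1,.25),1.686); go((.42,-.345,.22),1.686)
```

```text
rot [ 0.0001  0.     -0.565 ] shift [-0.3888 -0.3263 -0.0187]
rot [ 0.     -0.0001  2.5766] shift [-0.3888 -0.3263 -0.0187]
rot [ 0.0001  0.     -0.565 ] shift [-0.5282 -0.7531  0.0113]
rot [ 0.     -0.0001  2.5766] shift [-0.5282 -0.7531  0.0113]
```

The rows are not in the units I measure in: turns go in shares of 2 rad. I convert before sending: -0.565 rad is -0.2825.

Request:
{"api": "send_path", "payload": {
  "rows": [
    {"az": -0.09,"x": -0.05,"y": -0.04,"z": -0.018,"jaw": 1},
    {"az": -0.185,"x": -0.1,"y": -0.08,"z": -0.018,"jaw": 1},
    {"az": -0.28,"x": -0.39,"y": -0.326,"z": -0.018,"jaw": 1},
    {"az": -0.28,"x": -0.39,"y": -0.326,"z": -0.018,"jaw": 1},
    {"az": -0.28,"x": -0.39,"y": -0.326,"z": -0.018,"jaw": 1},
    {"az": -0.28,"x": -0.39,"y": -0.326,"z": -0.018,"jaw": 1},
    {"az": -0.28,"x": -0.39,"y": -0.326,"z": -0.018,"jaw": 1},
    {"az": -0.28,"x": -0.39,"y": -0.326,"z": -0.018,"jaw": 1},
    {"az": -0.2825,"x": -0.528,"y": -0.753,"z": 0.011,"jaw": 1},
    {"az": -0.2825,"x": -0.528,"y": -0.753,"z": 0.011,"jaw": 1},
    {"az": -0.2825,"x": -0.528,"y": -0.753,"z": 0.011,"jaw": 1},
    {"az": -0.2825,"x": -0.528,"y": -0.753,"z": 0.011,"jaw": 1},
    {"az": -0.2825,"x": -0.528,"y": -0.753,"z": 0.011,"jaw": 1},
    {"az": -0.2825,"x": -0.528,"y": -0.753,"z": 0.011,"jaw": 1},
    {"az": -0.2825,"x": -0.528,"y": -0.753,"z": 0.011,"jaw": 1},
    {"az": -0.2825,"x": -0.528,"y": -0.753,"z": 0.011,"jaw": 1},
    {"az": -0.2825,"x": -0.528,"y": -0.753,"z": 0.011,"jaw": 1},
    {"az": -0.2825,"x": -0.528,"y": -0.753,"z": 0.011,"jaw": 1}
  ]
}}

```text
clock: 3.55
position: [0.4202, -0.3439, 0.2202]
ee_rot: [-0.058, 0.998, 0.0, 0.0]
ft_force: [0.7, 0.4, 0.2]
grip_width: 0.999
grasp_force: 0.0
```

Run:
```python
from h import *
print(T_tool())
C=cam("wrist");im=manip.camera("wrist");cv2.imwrite("pics/w1.png",im)
for t in ("case","lid_grip"):
  for r in manip.outline_of("wrist",t)[:2]:
    q=poly4(r["mask"])[1];W=np.array([onz(C,p,.03) for p in q]);print(t,r["confidence"],r["bbox"],q.tolist(),W[:,:2].tolist())
```

```text
[[-0.9933 -0.1158  0.0001  0.4202]
 [-0.1158  0.9933  0.0006 -0.3439]
 [-0.0001  0.0006 -1.      0.2202]
 [ 0.      0.      0.      1.    ]]
case 0.63 [194.0, 161.3, 419.8, 325.4] [[196, 166], [418, 165], [408, 318], [211, 320]] [[0.3896531314227756, -0.456078661685623], [0.3657485268025717, -0.2560742188234423], [0.5176945460465849, -0.23731971018164932], [0.5428907413752146, -0.4366756960922818]]
lid_grip 0.86 [194.9, 162.8, 421.4, 321.2] [[419, 167], [407, 319], [209, 318], [198, 165]] [[0.36740144157616195, -0.25483541086719314], [0.5189202240824283, -0.2381288832459142], [0.5408664803803, -0.43878614712411834], [0.3885515763704164, -0.4543008382053309]]
```

View pics/w1.png

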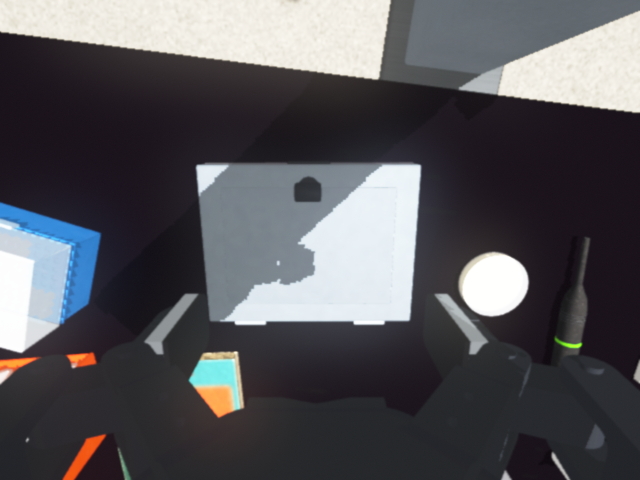

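Run:
```python
from h import *
C=cam("wrist")
print(proj(C,(.3969,-.3534,.068)),proj(C,(.3969,-.3534,.035)),onz(C,(308,190),.068),onz(C,(308,180),.076))
c=np.array([.454,-.3465]);ph=.12;u=np.array([np.cos(ph),np.sin(ph)]);hx=c+.0775*u
print("hinge",hx)
go((.397,-.3534,.052),1.69)
for th in (0,.2,.4,.6,.8,1,1.2,1.4,1.6,1.68):
    d=-.135*np.cos(th)+.038*np.sin(th); z=.135*np.sin(th)+.038*np.cos(th)
    print(th,"from start: fwd",round(d+.135,4),"up",round(z-.038,4))
```

```text
[306.374  192.2678] [307.2915 187.1666] [ 0.3949 -0.3523  0.068 ] [ 0.386  -0.3531  0.076 ]
hinge [ 0.5309 -0.3372]
rot [ 0.0005  0.0007 -0.002 ] shift [ 0.0246 -0.007   0.1684]
rot [ 0.0011 -0.0008  3.1396] shift [ 0.0246 -0.007   0.1684]
0 from start: fwd 0.0 up 0.0
0.2 from start: fwd 0.0102 up 0.0261
0.4 from start: fwd 0.0255 up 0.0496
0.6 from start: fwd 0.045 up 0.0696
0.8 from start: fwd 0.0682 up 0.0853
1 from start: fwd 0.094 up 0.0961
1.2 from start: fwd 0.1215 up 0.1016
1.4 from start: fwd 0.1495 up 0.1015
1.6 from start: fwd 0.1769 up 0.0958
1.68 from start: fwd 0.1875 up 0.0921
```

Request:
{"api": "send_path", "payload": {
  "rows": [
    {"x": 0.025,"y": -0.007,"z": 0.05,"jaw": 1},
    {"x": 0.025,"y": -0.007,"z": 0.1,"jaw": 1},
    {"x": 0.025,"y": -0.007,"z": 0.17,"jaw": 1},
    {"x": 0.025,"y": -0.007,"z": 0.17,"jaw": 1},
    {"x": 0.025,"y": -0.007,"z": 0.17,"jaw": 0},
    {"x": 0.025,"y": -0.007,"z": 0.17,"jaw": 0},
    {"x": 0.025,"y": -0.007,"z": 0.17,"jaw": 0},
    {"x": 0.025,"y": -0.007,"z": 0.17,"jaw": 0},
    {"x": 0.025,"y": -0.007,"z": 0.17,"jaw": 0},
    {"x": 0.025,"y": -0.007,"z": 0.17,"jaw": 0}
  ],
  "grip_force": 40
}}

```text
clock: 4.95
position: [0.3965, -0.3537, 0.0517]
ee_rot: [-0.058, 0.998, 0.001, 0.001]
ft_force: [-4.0, 7.8, 15.8]
grip_width: 0.251
grasp_force: 40.4
```

Request:
{"api": "send_path", "payload": {
  "rows": [
    {"x": -0.004,"z": -0.013,"jaw": 0},
    {"x": -0.01,"z": -0.026,"jaw": 0},
    {"x": -0.0255,"z": -0.0496,"jaw": 0},
    {"x": -0.045,"z": -0.0696,"jaw": 0},
    {"x": -0.068,"z": -0.0853,"jaw": 0},
    {"x": -0.094,"z": -0.0961,"jaw": 0},
    {"x": -0.1215,"z": -0.1016,"jaw": 0},
    {"x": -0.1495,"z": -0.1015,"jaw": 0},
    {"x": -0.177,"z": -0.0958,"jaw": 0},
    {"x": -0.184,"z": -0.0935,"jaw": 0},
    {"x": -0.184,"z": -0.0935,"jaw": 0}
  ],
  "grip_force": 60
}}

```text
clock: 6.32
position: [0.5799, -0.3319, 0.1449]
ee_rot: [-0.059, 0.998, 0.001, 0.0]
ft_force: [-0.5, 9.1, 4.9]
grip_width: 0.235
grasp_force: 59.4
```

Request:
{"api": "send_path", "payload": {
  "rows": [
    {"jaw": 0.6},
    {"jaw": 0.6},
    {"jaw": 0.6},
    {"z": -0.05,"jaw": 0.8},
    {"z": -0.09,"jaw": 1},
    {"x": 0.08,"y": 0.19,"z": -0.07,"jaw": 1},
    {"x": 0.08,"y": 0.19,"z": -0.07,"jaw": 1},
    {"x": 0.08,"y": 0.19,"z": -0.07,"jaw": 1},
    {"x": 0.08,"y": 0.19,"z": -0.055,"jaw": 1},
    {"x": 0.08,"y": 0.19,"z": -0.055,"jaw": 1}
  ]
}}

```text
clock: 7.58
position: [0.4765, -0.1527, 0.1984]
ee_rot: [-0.059, 0.998, 0.001, -0.0]
ft_force: [-0.2, -0.5, 0.0]
grip_width: 1.001
grasp_force: 0.0
```

Run:
```python
from h import *
C=cam("wrist");im=manip.camera("wrist");cv2.imwrite("pics/w2.png",im)
s=cam("scene");cv2.imwrite("pics/s2.png",manip.camera("scene"))
for c,cn in ((C,"wrist"),(s,"scene")):
  for t in ("dish","fine_tweezers","mixer"):
    for r in manip.outline_of(cn,t)[:2]:
      ys,xs=np.nonzero(r["mask"]);p=(xs.mean(),ys.mean());b=r["bbox"]
      print(cn,t,r["confidence"],b,p,onz(c,p,.008),onz(c,((b[0]+b[2])/2,(b[1]+b[3])/2),.01),cv2.minAreaRect(np.c_[xs,ys].astype(np.float32)))
print("tri dish see above")
```

```text
wrist dish 0.86 [283.9, 179.4, 355.7, 251.6] (np.float64(318.2964751327861), np.float64(215.8903911154032)) [ 0.479  -0.1491  0.008 ] [ 0.4781 -0.1478  0.01  ] ((318.5, 216.0), (72.0, 71.0), 90.0)
wrist fine_tweezers 0.9 [493.1, 230.3, 538.0, 329.9] (np.float64(511.88201160541587), np.float64(283.09671179883946)) [0.5243 0.0496 0.008 ] [0.5202 0.0512 0.01  ] ((512.37939453125, 278.55169677734375), (22.2834415435791, 106.96051788330078), 21.801410675048828)
wrist mixer 0.69 [396.0, 161.7, 422.8, 351.2] (np.float64(409.7308383233533), np.float64(273.4751497005988)) [ 0.526  -0.0529  0.008 ] [ 0.5081 -0.0571  0.01  ] ((410.6707458496094, 255.96340942382812), (24.637798309326172, 190.30015563964844), 2.5261170864105225)
scene dish 0.91 [311.5, 302.3, 346.5, 329.6] (np.float64(326.3781725888325), np.float64(314.1104060913706)) [ 0.4798 -0.1494  0.008 ] [ 0.4807 -0.1573  0.01  ] ((326.4230651855469, 313.8846130371094), (31.77081298828125, 30.201885223388672), 11.309932708740234)
scene dish 0.29 [312.8, 283.8, 462.0, 458.1] (np.float64(390.98692472482827), np.float64(373.20403338996823)) [ 0.4996 -0.3349  0.008 ] [ 0.4963 -0.3276  0.01  ] ((389.8150634765625, 363.72198486328125), (129.85800170898438, 137.76368713378906), 43.49256134033203)
scene fine_tweezers 0.58 [278.0, 240.5, 305.8, 254.8] (np.float64(291.6), np.float64(244.60526315789474)) [0.5293 0.0499 0.008 ] [0.5238 0.0408 0.01  ] ((292.1206970214844, 245.0517120361328), (8.727680206298828, 29.15416717529297), 68.19859313964844)
scene mixer 0.93 [279.5, 252.2, 339.1, 304.0] (np.float64(316.00651465798046), np.float64(274.2247557003257)) [ 0.5243 -0.0523  0.008 ] [ 0.5052 -0.0531  0.01  ] ((310.6199951171875, 278.15997314453125), (11.39999771118164, 73.19998931884766), 53.13010025024414)
tri dish see above
```

View pics/w2.png

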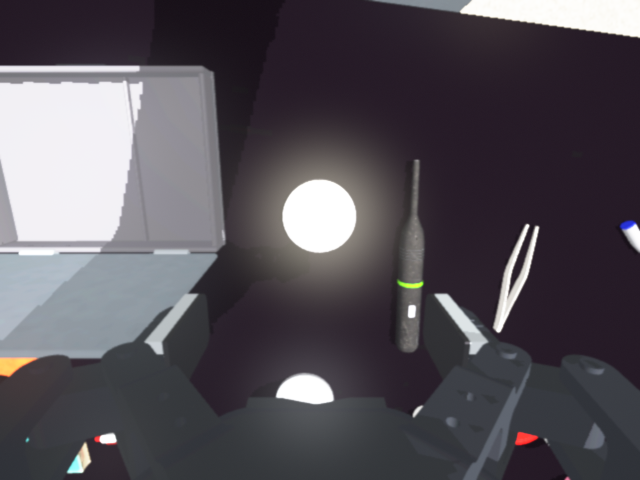

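View pics/s2.png

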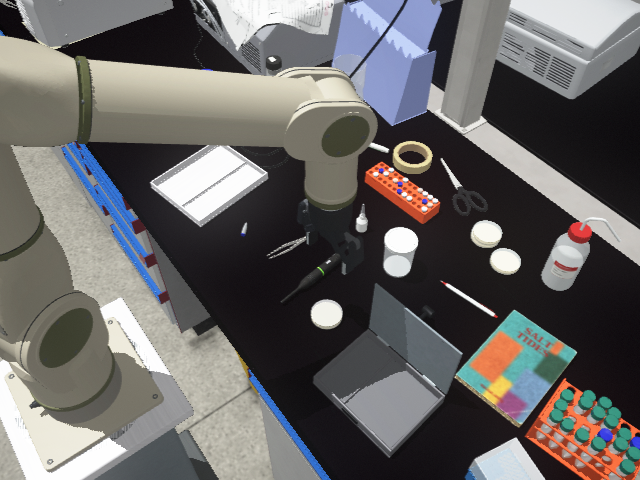

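Request:
{"api": "send_path", "payload": {
  "rows": [
    {"x": -0.002,"y": 0.0035,"z": 0.06,"jaw": 1},
    {"x": -0.002,"y": 0.0035,"z": 0.12,"jaw": 1},
    {"x": -0.002,"y": 0.0035,"z": 0.17,"jaw": 1},
    {"x": -0.002,"y": 0.0035,"z": 0.19,"jaw": 1},
    {"x": -0.002,"y": 0.0035,"z": 0.201,"jaw": 1},
    {"x": -0.002,"y": 0.0035,"z": 0.201,"jaw": 1},
    {"x": -0.002,"y": 0.0035,"z": 0.201,"jaw": 0.6},
    {"x": -0.002,"y": 0.0035,"z": 0.201,"jaw": 0.6},
    {"x": -0.002,"y": 0.0035,"z": 0.201,"jaw": 0.6},
    {"x": -0.002,"y": 0.0035,"z": 0.201,"jaw": 0.6}
  ],
  "grip_force": 30
}}

```text
clock: 9.22
position: [0.4797, -0.1505, -0.0008]
ee_rot: [-0.058, 0.998, 0.0, 0.001]
ft_force: [-3.4, 0.1, 6.2]
grip_width: 0.764
grasp_force: 31.6
```

Request:
{"api": "send_path", "payload": {
  "rows": [
    {"z": -0.03,"jaw": 0.6},
    {"z": -0.08,"jaw": 0.6},
    {"x": 0.01,"y": -0.05,"z": -0.1,"jaw": 0.6},
    {"x": 0.02,"y": -0.1,"z": -0.1,"jaw": 0.6},
    {"x": 0.03,"y": -0.15,"z": -0.1,"jaw": 0.6},
    {"x": 0.048,"y": -0.2,"z": -0.1,"jaw": 0.6},
    {"x": 0.048,"y": -0.2264,"z": -0.1,"jaw": 0.6},
    {"x": 0.048,"y": -0.2264,"z": -0.1,"jaw": 0.6},
    {"x": 0.048,"y": -0.2264,"z": -0.06,"jaw": 0.6},
    {"x": 0.048,"y": -0.2264,"z": -0.025,"jaw": 0.6},
    {"x": 0.048,"y": -0.2264,"z": -0.006,"jaw": 0.6},
    {"x": 0.048,"y": -0.2264,"z": -0.006,"jaw": 0.6}
  ]
}}

```text
clock: 10.72
position: [0.4576, -0.3797, 0.0036]
ee_rot: [-0.058, 0.998, 0.0, -0.0]
ft_force: [-0.9, 0.8, 1.0]
grip_width: 0.76
grasp_force: 38.9
```

Request:
{"api": "send_path", "payload": {
  "rows": [
    {"jaw": 0.92},
    {"jaw": 0.92},
    {"z": -0.04,"jaw": 0.92},
    {"z": -0.1,"jaw": 0.92},
    {"x": -0.02,"y": 0.06,"z": -0.15,"jaw": 1},
    {"x": -0.107,"y": 0.42,"z": -0.15,"jaw": 1},
    {"x": -0.107,"y": 0.42,"z": -0.15,"jaw": 1},
    {"x": -0.107,"y": 0.42,"z": -0.15,"jaw": 1},
    {"x": -0.107,"y": 0.42,"z": -0.15,"jaw": 1},
    {"x": -0.107,"y": 0.42,"z": -0.15,"jaw": 1},
    {"x": -0.107,"y": 0.42,"z": -0.15,"jaw": 1},
    {"x": -0.107,"y": 0.42,"z": -0.15,"jaw": 1},
    {"x": -0.107,"y": 0.42,"z": -0.15,"jaw": 1}
  ]
}}

```text
clock: 12.35
position: [0.5152, 0.0489, 0.154]
ee_rot: [-0.058, 0.998, -0.0, 0.0]
ft_force: [0.1, -0.3, -0.5]
grip_width: 0.998
grasp_force: 0.0
```

Run:
```python
from h import *
C=cam("wrist");im=manip.camera("wrist");cv2.imwrite("pics/w3.png",im)
s=cam("scene");cv2.imwrite("pics/s3.png",manip.camera("scene"))
for c,cn in ((C,"wrist"),(s,"scene")):
  for t in ("dish","fine_tweezers"):
    for r in manip.outline_of(cn,t)[:1]:
      ys,xs=np.nonzero(r["mask"]);p=(xs.mean(),ys.mean());b=r["bbox"]
      print(cn,t,r["confidence"],b,p,onz(c,p,.012),cv2.boxPoints(cv2.minAreaRect(np.c_[xs,ys].astype(np.float32))).tolist())
```

```text
wrist fine_tweezers 0.8 [308.7, 276.5, 311.8, 291.9] (np.float64(307.6734693877551), np.float64(283.40816326530614)) [0.567  0.0486 0.012 ] [[304.5040283203125, 290.72802734375], [307.44805908203125, 274.5360107421875], [310.70404052734375, 275.12799072265625], [307.760009765625, 291.32000732421875]]
scene dish 0.67 [375.3, 387.1, 413.4, 420.4] (np.float64(390.09019607843135), np.float64(401.543137254902)) [ 0.4578 -0.3796  0.012 ] [[373.0, 384.0], [408.0, 384.0], [408.0, 419.0], [373.0, 419.0]]
scene fine_tweezers 0.52 [275.5, 237.3, 309.7, 254.9] (np.float64(293.6), np.float64(243.73548387096776)) [0.5328 0.0466 0.012 ] [[275.3999938964844, 248.80001831054688], [307.3999938964844, 232.80001831054688], [310.8000183105469, 239.60000610351562], [278.8000183105469, 255.60000610351562]]
```

View pics/w3.png

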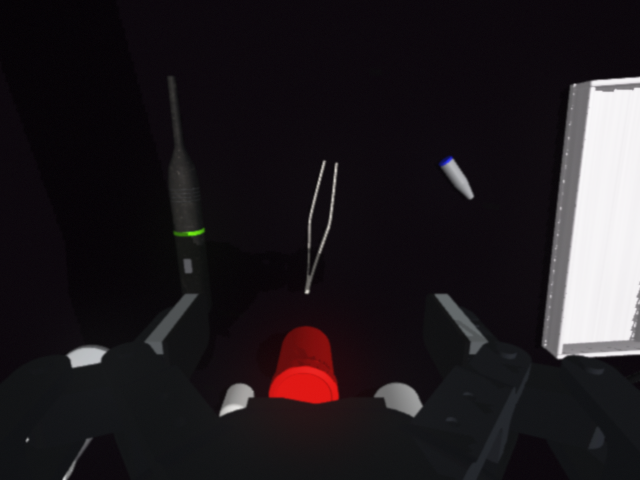

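Run:
```python
from h import *
C=cam("wrist")
a=onz(C,(330,162),.005);b=onz(C,(307,293),.005);k1=onz(C,(310,219),.005);k2=onz(C,(330,223),.005)
print(a,b,np.linalg.norm(a-b),k1,k2,(k1+k2)/2,np.linalg.norm(k1-k2),(a+b)/2)
S=cam("scene");m=(a+b)/2; print(tri([ray(C,(307,293)),ray(S,(309.5,236.5))]),tri([ray(C,(330,162)),ray(S,(267,256))]),proj(S,a),proj(S,b))
d=a-b;y=np.arctan2(d[1],d[0])+np.pi/2;print("yaw",y)
go((m[0],m[1],.003),y)
```

```text
[0.4651 0.0539 0.005 ] [0.5788 0.0476 0.005 ] 0.11387979857398693 [0.5127 0.0431 0.005 ] [0.5142 0.06   0.005 ] [0.5135 0.0516 0.005 ] 0.01690642524423607 [0.5219 0.0508 0.005 ]
(array([0.5792, 0.0476, 0.004 ]), [0.0, 0.0]) (array([0.4643, 0.0539, 0.0107]), [0.0005, 0.0005]) [267.6565 257.3398] [309.3865 236.3041]
yaw 4.6567195339687775
rot [-0.0002  0.     -2.9728] shift [-0.007   0.0024  0.1509]
rot [0.     0.0001 0.1687] shift [-0.007   0.0024  0.1509]
```

View pics/s3.png

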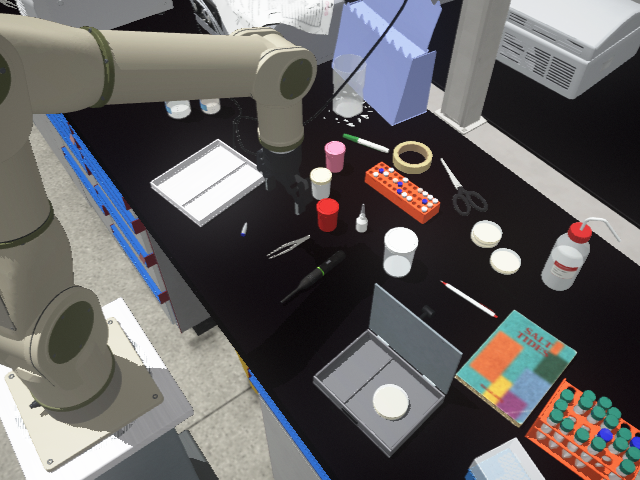

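Scaled: 0.169 rad is 0.0845.

Request:
{"api": "send_path", "payload": {
  "rows": [
    {"az": 0.0845,"x": -0.005,"y": 0.002,"z": 0.05,"jaw": 0.5},
    {"az": 0.0845,"x": -0.005,"y": 0.002,"z": 0.1,"jaw": 0.5},
    {"az": 0.0845,"x": -0.005,"y": 0.002,"z": 0.14,"jaw": 0.5},
    {"az": 0.0845,"x": -0.005,"y": 0.002,"z": 0.151,"jaw": 0.5},
    {"az": 0.0845,"x": -0.005,"y": 0.002,"z": 0.151,"jaw": 0.5},
    {"az": 0.0845,"x": -0.005,"y": 0.002,"z": 0.151,"jaw": 0},
    {"az": 0.0845,"x": -0.005,"y": 0.002,"z": 0.151,"jaw": 0},
    {"az": 0.0845,"x": -0.005,"y": 0.002,"z": 0.151,"jaw": 0},
    {"az": 0.0845,"x": -0.005,"y": 0.002,"z": 0.151,"jaw": 0}
  ],
  "grip_force": 30
}}

```text
clock: 13.78
position: [0.5212, 0.0517, 0.0045]
ee_rot: [0.027, 1.0, 0.001, 0.001]
ft_force: [-1.3, -0.8, 6.6]
grip_width: 0.172
grasp_force: 29.8
```

Run:
```python
from h import *
c=np.array([.454,-.3465]);ph=.12;v=np.array([-np.sin(ph),np.cos(ph)])
t=c+.062*v;print(t);go((t[0],t[1],.1),1.691)
```

```text
[ 0.4466 -0.2849]
rot [ 0.001   0.0028 -0.1741] shift [ 0.0561 -0.34   -0.096 ]
rot [ 0.0041 -0.0014  2.9675] shift [ 0.0561 -0.34   -0.096 ]
```

Scaled: -0.172 rad is -0.086.

Request:
{"api": "send_path", "payload": {
  "rows": [
    {"z": -0.04,"jaw": 0},
    {"z": -0.1,"jaw": 0},
    {"x": 0.008,"y": -0.05,"z": -0.11,"jaw": 0},
    {"az": -0.04,"x": 0.056,"y": -0.34,"z": -0.11,"jaw": 0},
    {"az": -0.086,"x": 0.056,"y": -0.34,"z": -0.11,"jaw": 0},
    {"az": -0.086,"x": 0.056,"y": -0.34,"z": -0.11,"jaw": 0},
    {"az": -0.086,"x": 0.056,"y": -0.34,"z": -0.11,"jaw": 0},
    {"az": -0.086,"x": 0.056,"y": -0.34,"z": -0.11,"jaw": 0},
    {"az": -0.086,"x": 0.056,"y": -0.34,"z": -0.1,"jaw": 0},
    {"az": -0.086,"x": 0.056,"y": -0.34,"z": -0.1,"jaw": 0},
    {"az": -0.086,"x": 0.056,"y": -0.34,"z": -0.1,"jaw": 0}
  ]
}}

```text
clock: 15.15
position: [0.4464, -0.2838, 0.1031]
ee_rot: [-0.06, 0.998, 0.0, 0.0]
ft_force: [0.8, -0.1, 0.2]
grip_width: 0.175
grasp_force: 29.4
```

Run:
```python
from h import *
C=cam("wrist");im=manip.camera("wrist");cv2.imwrite("pics/w4.png",im)
```

```text
(no output)
```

View pics/w4.png

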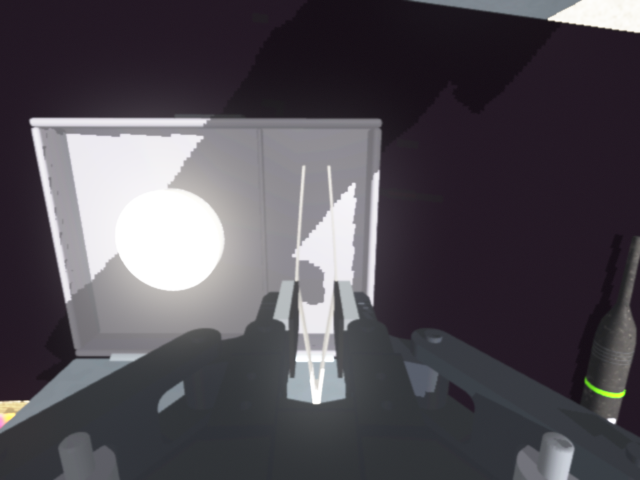

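Request:
{"api": "send_path", "payload": {
  "rows": [
    {"z": 0.04,"jaw": 0},
    {"z": 0.075,"jaw": 0},
    {"z": 0.0945,"jaw": 0},
    {"z": 0.0945,"jaw": 0},
    {"z": 0.0945,"jaw": 0.3},
    {"z": 0.0945,"jaw": 0.3},
    {"z": 0.06,"jaw": 0.3},
    {"z": -0.01,"jaw": 0.3},
    {"z": -0.07,"jaw": 0.5},
    {"x": 0.03,"y": -0.02,"z": -0.12,"jaw": 1},
    {"x": 0.03,"y": -0.02,"z": -0.12,"jaw": 1}
  ]
}}

```text
clock: 16.58
position: [0.418, -0.3115, 0.2272]
ee_rot: [-0.057, 0.998, -0.001, 0.004]
ft_force: [0.3, 1.0, -1.3]
grip_width: 0.904
grasp_force: 0.0
```

Run:
```python
from h import *
C=cam("wrist");cv2.imwrite("pics/w5.png",manip.camera("wrist"))
S=cam("scene");im=manip.camera("scene");cv2.imwrite("pics/s5.png",cv2.resize(im[240:480,280:500],None,fx=2.5,fy=2.5))
for r in manip.outline_of("wrist","fine_tweezers")[:1]: print(r["confidence"],r["bbox"])
g=lambda th:(np.array([.5309,-.3372])+np.array([np.cos(.12),np.sin(.12)])*(-.135*np.cos(th)+.038*np.sin(th)),.03+.135*np.sin(th)+.038*np.cos(th))
for th in (1.6,1.65,1.7,1.75):
  p,z=g(th);print(th,p,z,proj(C,(*p,z)),proj(S,(*p,z)))
go((.5799,-.3319,.1449),1.689)
```

```text
0.82 [336.1, 263.8, 342.6, 279.6]
1.6 [ 0.5725 -0.3322] 0.16383285456315422 [261.9325 454.9969] [428.2159 310.7989]
1.65 [ 0.5791 -0.3314] 0.16157018506662316 [262.8297 459.6799] [430.3591 309.3511]
1.7 [ 0.5856 -0.3306] 0.15897865862785332 [263.7561 463.7017] [432.4152 308.0517]
1.75 [ 0.5919 -0.3298] 0.1560647527133008 [264.7053 467.0714] [434.3793 306.9025]
rot [0.0009 0.0001 0.0004] shift [-0.1575 -0.0431  0.0773]
rot [-0.0001  0.0014 -3.1411] shift [-0.1575 -0.0431  0.0773]
```

View pics/w5.png

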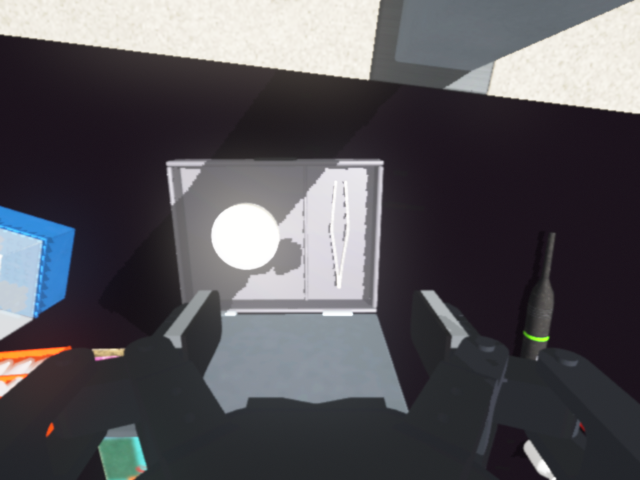

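View pics/s5.png

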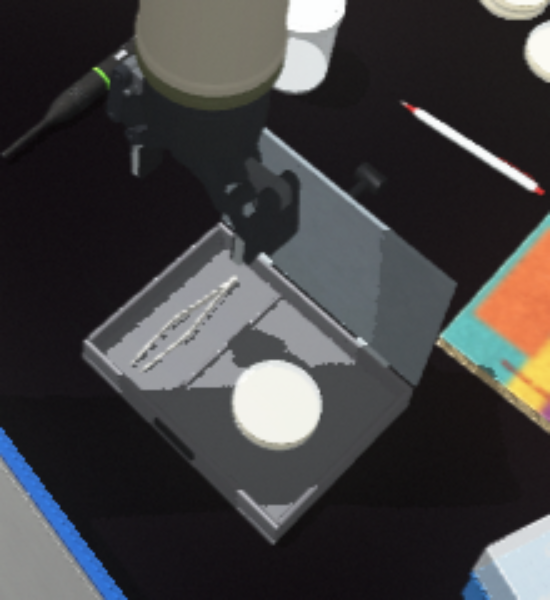

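Request:
{"api": "send_path", "payload": {
  "rows": [
    {"x": -0.04,"y": -0.02,"z": -0.03,"jaw": 1},
    {"x": -0.09,"y": -0.043,"z": -0.03,"jaw": 1},
    {"x": -0.155,"y": -0.043,"z": -0.03,"jaw": 1},
    {"x": -0.155,"y": -0.043,"z": -0.03,"jaw": 1},
    {"x": -0.155,"y": -0.043,"z": 0.02,"jaw": 1},
    {"x": -0.155,"y": -0.043,"z": 0.06,"jaw": 1},
    {"x": -0.155,"y": -0.043,"z": 0.082,"jaw": 1},
    {"x": -0.155,"y": -0.043,"z": 0.082,"jaw": 0.6},
    {"x": -0.155,"y": -0.043,"z": 0.082,"jaw": 0},
    {"x": -0.155,"y": -0.043,"z": 0.082,"jaw": 0},
    {"x": -0.155,"y": -0.043,"z": 0.082,"jaw": 0},
    {"x": -0.155,"y": -0.043,"z": 0.082,"jaw": 0}
  ],
  "grip_force": 60
}}

```text
clock: 18.23
position: [0.5782, -0.332, 0.1418]
ee_rot: [-0.06, 0.998, 0.0, 0.001]
ft_force: [-0.7, 5.2, 5.5]
grip_width: 0.244
grasp_force: 58.9
```

Request:
{"api": "send_path", "payload": {
  "rows": [
    {"x": 0.0327,"z": -0.0071,"jaw": 0},
    {"x": 0.0607,"z": -0.0072,"jaw": 0},
    {"x": 0.0882,"z": -0.0017,"jaw": 0},
    {"x": 0.114,"z": 0.0091,"jaw": 0},
    {"x": 0.1372,"z": 0.0248,"jaw": 0},
    {"x": 0.1567,"z": 0.0448,"jaw": 0},
    {"x": 0.172,"z": 0.0683,"jaw": 0},
    {"x": 0.1777,"z": 0.0811,"jaw": 0},
    {"x": 0.1822,"z": 0.0944,"jaw": 0},
    {"x": 0.1822,"z": 0.0964,"jaw": 0},
    {"x": 0.1822,"z": 0.0964,"jaw": 0}
  ]
}}

```text
clock: 19.6
position: [0.3974, -0.3538, 0.0479]
ee_rot: [-0.059, 0.998, 0.002, 0.001]
ft_force: [-14.6, 21.0, 51.2]
grip_width: 0.242
grasp_force: 71.5
```

Request:
{"api": "send_path", "payload": {
  "rows": [
    {"z": -0.003,"jaw": 0},
    {"z": -0.003,"jaw": 0.6},
    {"z": -0.003,"jaw": 0.6},
    {"z": -0.003,"jaw": 0.7},
    {"z": -0.05,"jaw": 1},
    {"z": -0.1,"jaw": 1},
    {"x": -0.1765,"y": 0.282,"z": -0.155,"jaw": 1},
    {"x": -0.1765,"y": 0.282,"z": -0.155,"jaw": 1},
    {"x": -0.1765,"y": 0.282,"z": -0.155,"jaw": 1},
    {"x": -0.1765,"y": 0.282,"z": -0.155,"jaw": 1},
    {"x": -0.1765,"y": 0.282,"z": -0.155,"jaw": 1},
    {"x": -0.1765,"y": 0.282,"z": -0.155,"jaw": 1},
    {"x": -0.1765,"y": 0.282,"z": -0.155,"jaw": 1}
  ]
}}

```text
clock: 21.22
position: [0.5391, -0.0515, 0.1992]
ee_rot: [-0.061, 0.998, -0.0, -0.0]
ft_force: [-0.0, -0.8, -0.4]
grip_width: 0.995
grasp_force: 0.0
```

Run:
```python
from h import *
C=cam("wrist");w=manip.camera("wrist");S=cam("scene");s=manip.camera("scene")
print(T_tool()[:3,3])
cv2.imwrite("pics/c6.png",np.hstack([cv2.resize(w,(400,300)),cv2.resize(s[270:480,240:520],(400,300))]))
for c,cn in ((C,"wrist"),(S,"scene")):
  for r in manip.outline_of(cn,"mixer")[:1]:
    ys,xs=np.nonzero(r["mask"]);print(cn,r["confidence"],r["bbox"])
    if cn=="wrist":
      for y in range(ys.min(),ys.max(),12):
        q=xs[ys==y]; print(y,q.min(),q.max(),onz(c,((q.min()+q.max())/2,y),.012))
```

```text
[ 0.538  -0.0546  0.1991]
wrist 0.57 [301.5, 69.4, 327.4, 283.3]
70 311 313 [ 0.4175 -0.0688  0.012 ]
82 310 316 [ 0.4267 -0.0669  0.012 ]
94 310 316 [ 0.4361 -0.0658  0.012 ]
106 310 316 [ 0.4457 -0.0646  0.012 ]
118 310 316 [ 0.4555 -0.0635  0.012 ]
130 310 317 [ 0.4653 -0.0618  0.012 ]
142 306 321 [ 0.4754 -0.0606  0.012 ]
154 303 325 [ 0.4856 -0.059   0.012 ]
166 302 326 [ 0.4961 -0.0577  0.012 ]
178 302 326 [ 0.5067 -0.0565  0.012 ]
190 302 326 [ 0.5175 -0.0552  0.012 ]
202 302 326 [ 0.5285 -0.0538  0.012 ]
214 303 326 [ 0.5397 -0.052   0.012 ]
226 303 326 [ 0.5511 -0.0507  0.012 ]
238 303 327 [ 0.5626 -0.0488  0.012 ]
250 304 327 [ 0.5744 -0.0469  0.012 ]
262 305 327 [ 0.5863 -0.045   0.012 ]
274 304 327 [ 0.5987 -0.044   0.012 ]
scene 0.71 [281.7, 250.3, 343.7, 303.6]
```

View pics/c6.png

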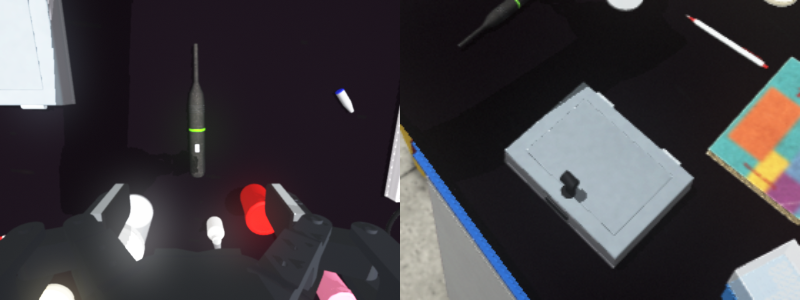

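Scaled: -0.014 rad is -0.007.

Request:
{"api": "send_path", "payload": {
  "rows": [
    {"az": -0.007,"x": -0.008,"y": 0.002,"z": 0.06,"jaw": 0.8},
    {"az": -0.007,"x": -0.008,"y": 0.002,"z": 0.12,"jaw": 0.7},
    {"az": -0.007,"x": -0.008,"y": 0.002,"z": 0.17,"jaw": 0.6},
    {"az": -0.007,"x": -0.008,"y": 0.002,"z": 0.195,"jaw": 0.6},
    {"az": -0.007,"x": -0.008,"y": 0.002,"z": 0.195,"jaw": 0.6},
    {"az": -0.007,"x": -0.008,"y": 0.002,"z": 0.195,"jaw": 0},
    {"az": -0.007,"x": -0.008,"y": 0.002,"z": 0.195,"jaw": 0},
    {"az": -0.007,"x": -0.008,"y": 0.002,"z": 0.195,"jaw": 0},
    {"az": -0.007,"x": -0.008,"y": 0.002,"z": 0.195,"jaw": 0}
  ],
  "grip_force": 60
}}

```text
clock: 22.55
position: [0.5473, -0.0509, 0.0062]
ee_rot: [-0.066, 0.998, 0.0, 0.001]
ft_force: [-1.4, -0.6, 7.0]
grip_width: 0.253
grasp_force: 59.9
```

Run:
```python
from h import *
c=np.array([.4785,.339]);ph=.183
u=np.array([np.cos(ph),np.sin(ph)]);v=np.array([-u[1],u[0]])
t=c-.054*v+.036*u;print(t);go((t[0],t[1],.15),ph+np.pi/2)
```

```text
[0.5237 0.2925]
rot [-0.0002  0.003  -0.0511] shift [-0.0222  0.3434 -0.1437]
rot [0.0046 0.0003 3.0905] shift [-0.0222  0.3434 -0.1437]
```

The rows are not in the units I measure in: turns go in shares of 2 rad. I convert before sending: -0.051 rad is -0.0255.

Request:
{"api": "send_path", "payload": {
  "rows": [
    {"z": -0.05,"jaw": 0},
    {"z": -0.1,"jaw": 0},
    {"z": -0.16,"jaw": 0},
    {"az": -0.01,"x": -0.022,"y": 0.343,"z": -0.2,"jaw": 0},
    {"az": -0.0255,"x": -0.022,"y": 0.343,"z": -0.2,"jaw": 0},
    {"az": -0.0255,"x": -0.022,"y": 0.343,"z": -0.2,"jaw": 0},
    {"az": -0.0255,"x": -0.022,"y": 0.343,"z": -0.2,"jaw": 0},
    {"az": -0.0255,"x": -0.022,"y": 0.343,"z": -0.2,"jaw": 0},
    {"az": -0.0255,"x": -0.022,"y": 0.343,"z": -0.2,"jaw": 0},
    {"az": -0.0255,"x": -0.022,"y": 0.343,"z": -0.2,"jaw": 0},
    {"az": -0.0255,"x": -0.022,"y": 0.343,"z": -0.2,"jaw": 0},
    {"az": -0.0255,"x": -0.022,"y": 0.343,"z": -0.2,"jaw": 0}
  ]
}}

```text
clock: 24.05
position: [0.5232, 0.2907, 0.2047]
ee_rot: [-0.09, 0.996, -0.0, 0.0]
ft_force: [0.0, -0.4, -2.2]
grip_width: 0.257
grasp_force: 59.3
```

Run:
```python
from h import *
print(manip.get_obs()["position"])
C=cam("wrist");w=manip.camera("wrist");cv2.imwrite("pics/w7.png",w)
for r in manip.outline_of("wrist","tray")[:1]:
    q=poly4(r["mask"])[1];W=np.array([onz(C,p,.022) for p in q]);print(r["confidence"],q.tolist(),W[:,:2].tolist())
c=np.array([.4785,.339]);ph=.183
u=np.array([np.cos(ph),np.sin(ph)]);v=np.array([-u[1],u[0]])
for a,b in ((-.1125,-.096),(.1125,-.096),(.1125,.096),(-.1125,.096),(-.108,-.0155),(.108,-.0155)): print(proj(C,(*(c+a*u+b*v),.022 if abs(b)>.09 else .012)))
```

```text
[0.5232 0.2907 0.2047]
0.82 [[505, 39], [475, 291], [345, 280], [325, 40]] [[0.3529232903994815, 0.4167006223026852], [0.5702192229236913, 0.4575540506036643], [0.5816180317469396, 0.3306200538525593], [0.3797210970125232, 0.2729220542761842]]
[264.5997  35.6721]
[274.0683 292.304 ]
[470.9291 291.7127]
[501.5053  34.6845]
[362.1747  44.5482]
[355.5973 283.8141]
```

View pics/w7.png

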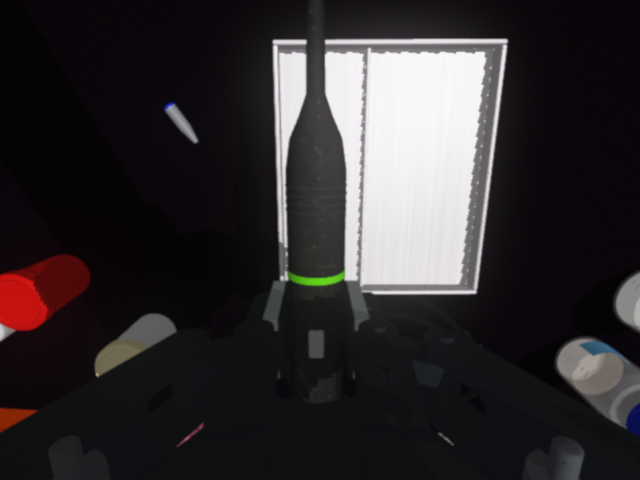

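Run:
```python
from h import *
C=cam("wrist")
W=np.array([onz(C,p,.022)[:2] for p in ((273,40.5),(507,40.5),(477,293))]);print(W)
Rb=np.array([onz(C,p,.012)[:2] for p in ((368,48),(361,288))]);print(Rb)
yx=lambda a,b:np.arctan2(*(b-a)[::-1])
print("size",np.linalg.norm(W[1]-W[0]),np.linalg.norm(W[2]-W[1]),"yaws",yx(W[0],W[1])-np.pi/2,yx(W[1],W[2]),yx(*Rb),"centre",(W[0]+W[2])/2)
ph=(yx(W[0],W[1])-np.pi/2+yx(W[1],W[2])+yx(*Rb))/3;c=(W[0]+W[2])/2
u=np.array([np.cos(ph),np.sin(ph)]);v=np.array([-u[1],u[0]])
print(ph,"rib offset",[(r-c)@v for r in Rb])
t=c-.054*v+.036*u;b=c+.039*v;print("mixer tgt",t,"tub tgt",b);go((t[0],t[1],.0105),ph+np.pi/2)
```

```text
[[0.3875 0.2318]
 [0.3535 0.419 ]
 [0.5717 0.4606]]
[[0.3767 0.3099]
 [0.5908 0.3502]]
size 0.19031605911607985 0.2220810378653072 yaws 0.17981015732202144 0.18814285625770996 0.1859677962247368 centre [0.4796 0.3462]
0.18464026993482274 rib offset [np.float64(-0.016765774045367415), np.float64(-0.01647660023225501)]
mixer tgt [0.5249 0.2997] tub tgt [0.4724 0.3845]
rot [ 0.0001  0.0003 -0.0032] shift [-0.0033  0.008   0.1941]
rot [ 0.0004 -0.0001  3.1384] shift [-0.0033  0.008   0.1941]
```

Scaled: -0.003 rad is -0.0015.

Request:
{"api": "send_path", "payload": {
  "rows": [
    {"az": -0.0015,"x": -0.003,"y": 0.008,"z": 0.05,"jaw": 0},
    {"az": -0.0015,"x": -0.003,"y": 0.008,"z": 0.1,"jaw": 0},
    {"az": -0.0015,"x": -0.003,"y": 0.008,"z": 0.15,"jaw": 0},
    {"az": -0.0015,"x": -0.003,"y": 0.008,"z": 0.18,"jaw": 0},
    {"az": -0.0015,"x": -0.003,"y": 0.008,"z": 0.194,"jaw": 0},
    {"az": -0.0015,"x": -0.003,"y": 0.008,"z": 0.1945,"jaw": 0},
    {"az": -0.0015,"x": -0.003,"y": 0.008,"z": 0.1945,"jaw": 0.38},
    {"az": -0.0015,"x": -0.003,"y": 0.008,"z": 0.1945,"jaw": 0.38},
    {"az": -0.0015,"x": -0.003,"y": 0.008,"z": 0.1945,"jaw": 0.38},
    {"az": -0.0015,"x": -0.003,"y": 0.008,"z": 0.14,"jaw": 0.38},
    {"az": -0.0015,"x": -0.003,"y": 0.008,"z": 0.08,"jaw": 0.5},
    {"az": -0.0015,"x": -0.003,"y": 0.008,"z": 0.01,"jaw": 1}
  ]
}}

```text
clock: 25.65
position: [0.5239, 0.3005, 0.1889]
ee_rot: [-0.093, 0.996, 0.0, -0.0]
ft_force: [1.4, 0.7, -0.8]
grip_width: 0.698
grasp_force: 0.0
```

Run:
```python
from h import *
print(manip.get_obs()["position"])
S=cam("scene");P=cam("top");C=cam("wrist")
for n,c in (("scene",S),("top",P),("wrist",C)):
  im=manip.camera(n)
  if n=="wrist":w=im
  if n=="top":t=im
  for r in manip.outline_of(n,"small_tub")[:3]:
    ys,xs=np.nonzero(r["mask"]);print(n,r["confidence"],r["bbox"],im[r["mask"]].mean(0),xs.mean(),ys.mean())
cv2.imwrite("pics/c8.png",np.hstack([cv2.resize(w,(400,300)),cv2.resize(t[130:370,100:420],(400,300))]))
go((.6,.13,.23),1.755)
```

```text
[0.5239 0.3005 0.1889]
scene 0.94 [313.5, 170.9, 331.3, 198.7] [157.817  170.6486 172.3967] 320.7228260869565 182.5018115942029
scene 0.67 [319.2, 198.1, 339.0, 231.0] [ 40.599   42.5737 175.6149] 327.4374009508716 213.87797147385103
scene 0.59 [328.9, 137.5, 346.0, 172.2] [156.1709 130.165  197.2927] 334.80157170923377 155.01768172888015
top 0.88 [242.4, 184.8, 264.7, 204.0] [157.5203 178.5285 184.9451] 252.22560975609755 194.71747967479675
top 0.85 [279.8, 206.3, 305.5, 228.3] [ 49.5824  53.0093 218.1624] 292.4895591647332 217.38051044083528
top 0.7 [215.4, 140.1, 241.1, 172.8] [183.3407 156.2782 229.0907] 228.71370967741936 156.58064516129033
wrist 0.97 [0.4, 255.0, 69.0, 337.4] [ 10.0995  11.3869 113.6848] 28.380498739142617 287.4065564583917
wrist 0.94 [71.6, 315.2, 148.9, 366.9] [82.8722 90.6397 92.6145] 111.76334269662921 339.98595505617976
rot [-0.0006 -0.0015  0.0021] shift [-0.0434 -0.1817 -0.0442]
rot [ 0.0023 -0.0009 -3.1395] shift [-0.0434 -0.1817 -0.0442]
```

View pics/c8.png

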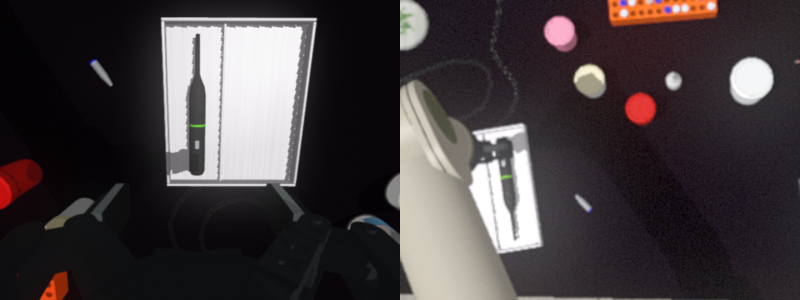

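Run:
```python
from h import *
go((.675,.145,.23),1.755)
```

```text
rot [-0.0006 -0.0015  0.0021] shift [-0.1199 -0.1808 -0.0443]
rot [ 0.0023 -0.0009 -3.1395] shift [-0.1199 -0.1808 -0.0443]
```

Request:
{"api": "send_path", "payload": {
  "rows": [
    {"x": -0.12,"y": -0.181,"z": -0.044,"jaw": 1},
    {"x": -0.12,"y": -0.181,"z": -0.044,"jaw": 1},
    {"x": -0.12,"y": -0.181,"z": -0.044,"jaw": 1},
    {"x": -0.12,"y": -0.181,"z": -0.044,"jaw": 1},
    {"x": -0.12,"y": -0.181,"z": -0.044,"jaw": 1},
    {"x": -0.12,"y": -0.181,"z": -0.044,"jaw": 1}
  ]
}}

```text
clock: 26.7
position: [0.6747, 0.146, 0.2292]
ee_rot: [-0.093, 0.996, 0.0, -0.001]
ft_force: [-0.4, -0.2, -0.0]
grip_width: 1.001
grasp_force: 0.0
```

Run:
```python
from h import *
C=cam("wrist");print(T_tool()[:3,3]);w=manip.camera("wrist");cv2.imwrite("pics/w9.png",w)
S=cam("scene")
for r in manip.outline_of("wrist","small_tub")[:3]:
    ys,xs=np.nonzero(r["mask"]);b=r["bbox"];print(r["confidence"],b,w[r["mask"]].mean(0),xs.mean(),ys.mean())
    print(onz(C,(xs.mean(),ys.mean()),.035),tri([ray(C,(xs.mean(),ys.mean())),ray(S,(320.8,182.6))]))
```

```text
[0.6747 0.146  0.2292]
0.94 [285.0, 192.8, 346.3, 257.8] [175.6727 209.7778 216.0733] 313.8693009118541 226.91016548463358
[0.6887 0.1474 0.035 ] (array([0.6875, 0.1475, 0.0387]), [0.0005, 0.0005])
0.93 [328.0, 282.3, 383.8, 354.7] [140.6813 109.3554 200.9361] 353.4649805447471 319.02594033722437
[0.7771 0.2054 0.035 ] (array([ 0.7825,  0.2266, -0.0537]), [0.035, 0.035])
0.81 [180.8, 119.5, 253.4, 184.3] [ 20.166   22.7495 198.2364] 216.65364366860626 150.8318093654752
[0.6352 0.0476 0.035 ] (array([0.6289, 0.0725, 0.1337]), [0.0011, 0.0011])
```

View pics/w9.png

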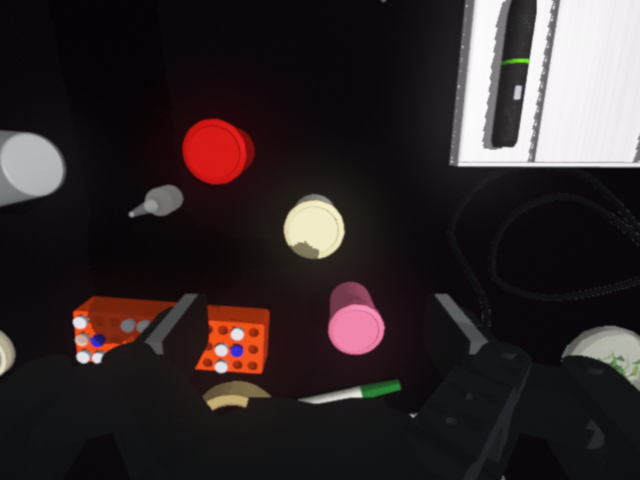

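Run:
```python
from h import *
C=cam("wrist");p=onz(C,(314,229.5),.07);print(p);go((p[0]-.0005,p[1],.022),1.755)
```

```text
[0.6831 0.1475 0.07  ]
rot [ 0.0008 -0.0016  0.0041] shift [-0.0083 -0.0009  0.2079]
rot [ 0.0025  0.0012 -3.1375] shift [-0.0083 -0.0009  0.2079]
```

Request:
{"api": "send_path", "payload": {
  "rows": [
    {"x": -0.01,"y": -0.001,"z": 0.06,"jaw": 1},
    {"x": -0.01,"y": -0.001,"z": 0.11,"jaw": 1},
    {"x": -0.01,"y": -0.001,"z": 0.16,"jaw": 1},
    {"x": -0.01,"y": -0.001,"z": 0.2,"jaw": 1},
    {"x": -0.01,"y": -0.001,"z": 0.213,"jaw": 1},
    {"x": -0.01,"y": -0.001,"z": 0.213,"jaw": 1},
    {"x": -0.01,"y": -0.001,"z": 0.213,"jaw": 0.2},
    {"x": -0.01,"y": -0.001,"z": 0.213,"jaw": 0.2},
    {"x": -0.01,"y": -0.001,"z": 0.213,"jaw": 0.2},
    {"x": -0.01,"y": -0.001,"z": 0.213,"jaw": 0.2}
  ],
  "grip_force": 40
}}

```text
clock: 28.05
position: [0.6868, 0.1463, 0.0202]
ee_rot: [-0.093, 0.996, 0.0, 0.001]
ft_force: [-1.6, 0.5, 7.8]
grip_width: 0.591
grasp_force: 40.3
```

Run:
```python
from h import *
go((.4745,.3845,.1),1.755)
```

```text
rot [0.0007 0.003  0.002 ] shift [ 0.1643  0.2734 -0.0801]
rot [-0.0048  0.0011 -3.1396] shift [ 0.1643  0.2734 -0.0801]
```

Request:
{"api": "send_path", "payload": {
  "rows": [
    {"z": -0.03,"jaw": 0.2},
    {"z": -0.07,"jaw": 0.2},
    {"z": -0.12,"jaw": 0.2},
    {"x": 0.04,"y": 0.065,"z": -0.12,"jaw": 0.2},
    {"x": 0.08,"y": 0.13,"z": -0.12,"jaw": 0.2},
    {"x": 0.11,"y": 0.185,"z": -0.12,"jaw": 0.2},
    {"x": 0.14,"y": 0.235,"z": -0.12,"jaw": 0.2},
    {"x": 0.1643,"y": 0.2734,"z": -0.12,"jaw": 0.2},
    {"x": 0.1643,"y": 0.2734,"z": -0.12,"jaw": 0.2},
    {"x": 0.1643,"y": 0.2734,"z": -0.12,"jaw": 0.2},
    {"x": 0.1643,"y": 0.2734,"z": -0.07,"jaw": 0.2},
    {"x": 0.1643,"y": 0.2734,"z": -0.03,"jaw": 0.2},
    {"x": 0.1643,"y": 0.2734,"z": -0.012,"jaw": 0.2},
    {"x": 0.1643,"y": 0.2734,"z": -0.005,"jaw": 0.2},
    {"x": 0.1643,"y": 0.2734,"z": -0.005,"jaw": 0.2}
  ]
}}

```text
clock: 29.92
position: [0.4755, 0.384, 0.0247]
ee_rot: [-0.092, 0.996, 0.001, 0.001]
ft_force: [-0.1, -0.5, -0.8]
grip_width: 0.585
grasp_force: 44.5
```

Request:
{"api": "send_path", "payload": {
  "rows": [
    {"jaw": 0.85},
    {"jaw": 0.85},
    {"jaw": 0.85},
    {"z": -0.03,"jaw": 0.85},
    {"z": -0.08,"jaw": 0.85},
    {"z": -0.14,"jaw": 1},
    {"z": -0.2,"jaw": 1},
    {"y": -0.1,"z": -0.22,"jaw": 1},
    {"y": -0.1,"z": -0.22,"jaw": 1},
    {"y": -0.1,"z": -0.22,"jaw": 1}
  ]
}}

```text
clock: 31.18
position: [0.4937, 0.2825, 0.2443]
ee_rot: [-0.09, 0.996, 0.0, 0.001]
ft_force: [0.1, 0.4, 1.2]
grip_width: 1.002
grasp_force: 0.0
```

Run:
```python
from h import *
w=manip.camera("wrist");s=manip.camera("scene")
cv2.imwrite("pics/c10.png",np.vstack([np.hstack([cv2.resize(w,(400,300)),cv2.resize(s[120:300,140:380],(400,300))]),np.hstack([cv2.resize(s[290:470,280:520],(400,300)),cv2.resize(s,(400,300))])]))
```

```text
(no output)
```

View pics/c10.png

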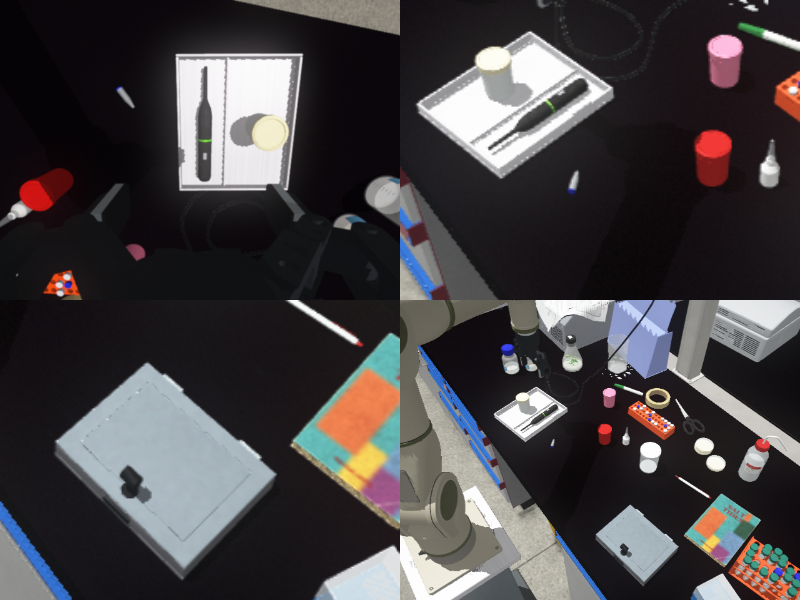

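The pictures show the tub upright in the tray's wide bay, the mixer in its lane and the lid down. I'll check that the lid is fully shut by comparing it with the first pictures.

Run:
```python
from h import *
for n,(x0,y0,x1,y1) in (("scene",(300,320,455,470)),("top",(410,255,530,350))):
    a=cv2.imread(f"pics/{n}0.png",0)[y0:y1,x0:x1].astype(np.float32);b=cv2.cvtColor(manip.camera(n),6)[y0:y1,x0:x1].astype(np.float32)
    print(n,"mean abs diff",np.abs(a-b).mean(),"shift",cv2.phaseCorrelate(a,b))
    f=(slice(60,90),slice(35,80)) if n=="scene" else (slice(60,85),slice(55,80))
    print("grip shift",cv2.phaseCorrelate(a[f].copy(),b[f].copy()))
    S=cam(n)
    for th in (0,.02): print(th,proj(S,(.3969+.038*th,-.3534,.068+.135*th)))
```

```text
scene mean abs diff 3.0098064 shift ((0.019523936598531577, -0.0985668316653232), 0.8376379830042521)
grip shift ((0.4902601464704155, -0.12837201295331724), 1.0346330100518686)
0 [358.2066 396.4483]
0.02 [358.6109 395.568 ]
top mean abs diff 8.262105 shift ((-0.015725847724361586, -0.043980771558302933), 0.9974829912185669)
grip shift ((0.40939431788920366, 0.4712162814851819), 0.9772533454895019)
0 [476.8029 327.6432]
0.02 [477.1062 327.3291]
```

Run:
```python
from h import *
go((.5,-.05,.24),1.69);go((.397,-.3534,.12),1.69)
```

```text
rot [ 0.0002 -0.0006  0.0689] shift [ 0.0546 -0.3328  0.0025]
rot [ 0.0009  0.0003 -3.0727] shift [ 0.0546 -0.3328  0.0025]
rot [ 0.0002 -0.0006  0.0689] shift [ 0.2125 -0.6117  0.1225]
rot [ 0.0009  0.0003 -3.0727] shift [ 0.2125 -0.6117  0.1225]
```

Scaled: 0.069 rad is 0.0345.

Request:
{"api": "send_path", "payload": {
  "rows": [
    {"az": 0.0345,"x": 0.055,"y": -0.333,"jaw": 0.5},
    {"az": 0.0345,"x": 0.055,"y": -0.333,"jaw": 0},
    {"az": 0.0345,"x": 0.055,"y": -0.333,"jaw": 0},
    {"az": 0.0345,"x": 0.055,"y": -0.333,"jaw": 0},
    {"az": 0.0345,"x": 0.055,"y": -0.333,"jaw": 0},
    {"az": 0.0345,"x": 0.055,"y": -0.333,"jaw": 0},
    {"az": 0.0345,"x": 0.2125,"y": -0.612,"z": 0.06,"jaw": 0},
    {"az": 0.0345,"x": 0.2125,"y": -0.612,"z": 0.06,"jaw": 0},
    {"az": 0.0345,"x": 0.2125,"y": -0.612,"z": 0.06,"jaw": 0},
    {"az": 0.0345,"x": 0.2125,"y": -0.612,"z": 0.06,"jaw": 0},
    {"az": 0.0345,"x": 0.2125,"y": -0.612,"z": 0.06,"jaw": 0},
    {"az": 0.0345,"x": 0.2125,"y": -0.612,"z": 0.1225,"jaw": 0},
    {"az": 0.0345,"x": 0.2125,"y": -0.612,"z": 0.1225,"jaw": 0},
    {"az": 0.0345,"x": 0.2125,"y": -0.612,"z": 0.1425,"jaw": 0},
    {"az": 0.0345,"x": 0.2125,"y": -0.612,"z": 0.1575,"jaw": 0},
    {"az": 0.0345,"x": 0.2125,"y": -0.612,"z": 0.1645,"jaw": 0},
    {"az": 0.0345,"x": 0.2125,"y": -0.612,"z": 0.1645,"jaw": 0}
  ],
  "grip_force": 20
}}

```text
clock: 33.5
position: [0.3969, -0.3546, 0.0787]
ee_rot: [-0.059, 0.998, 0.0, 0.0]
ft_force: [1.1, 0.6, 0.8]
grip_width: 0.001
grasp_force: 0.0
```

Request:
{"api": "send_path", "payload": {
  "rows": [
    {"z": 0.0015,"jaw": 0},
    {"z": 0.003,"jaw": 0},
    {"z": 0.003,"jaw": 0}
  ]
}}

```text
clock: 33.88
position: [0.3968, -0.3551, 0.076]
ee_rot: [-0.059, 0.998, -0.0, 0.0]
ft_force: [-1.0, 1.4, 5.1]
grip_width: 0.0
grasp_force: 2.5
```

Request:
{"api": "send_path", "payload": {
  "rows": [
    {"z": 0.0015,"jaw": 0},
    {"z": 0.0015,"jaw": 0}
  ]
}}

```text
clock: 34.12
position: [0.3969, -0.3552, 0.0755]
ee_rot: [-0.058, 0.998, 0.0, 0.001]
ft_force: [-5.2, 5.5, 20.0]
grip_width: -0.001
grasp_force: 10.0
```

Request:
{"api": "send_path", "payload": {
  "rows": [
    {"z": -0.05,"jaw": 0},
    {"z": -0.1,"jaw": 0},
    {"y": 0.1,"z": -0.15,"jaw": 0},
    {"y": 0.1,"z": -0.15,"jaw": 0},
    {"y": 0.1,"z": -0.15,"jaw": 0}
  ]
}}

```text
clock: 34.75
position: [0.386, -0.2531, 0.2257]
ee_rot: [-0.061, 0.998, 0.001, 0.002]
ft_force: [-0.7, -0.5, -0.7]
grip_width: -0.002
grasp_force: 0.0
```

```bash
python3 -c "
from workcell import manip
print(manip.hand_in())"
```

```text
the job is handed in; nothing more can be done
None
```

Both kits are made up and the job is handed in at about 35 s: the dish and tweezers are in the case with its lid pressed fully shut, the mixer and smaller tub are in the tray, and the larger tub and dropper bottle were not touched.

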